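# Open the truing stand's tailstock to its end stop

## Robot

A 6-joint arm with a two-finger parallel gripper is mounted at the origin on the work surface. World frame = base frame: x ahead of the robot, y to its left, z up, the work surface at z = 0. Lengths are in m, angles in rad, forces in N, time in s.
With the tool pointing down it reaches from about 0.25 to 0.725 m from the base axis. Payload 4 kg.
Tool frame: the origin (TCP) lies midway between the tips of the shut fingers; the grasp point (between the pads) lies bot.tcp_to_grasp behind it (bot.tcp_to_grasp is the distance from the TCP to the grasp point, in m); z points along the fingers, y is the line along which they close (so a half turn about z gives the same grasp; the last joint's range is limited). The gripper opens to 85 mm and grips with 20 to 120 N. Pads are 22 mm wide; open, the fingers measure 114 mm over their backs; the gripper's body (76 mm by 85 mm) begins 54 mm behind the grasp point. The pads swing forward as they close: fully open they stand 13 mm farther back than shut.
Start: joints at [1.2, 0.241, 0.005, 1.335, 0, 1.571], TCP at [0.181, 0.466, 0.231] pointing down, gripper open.
Joint ranges: [-2.72, 2.72], [-1.05, 1.87], [-1.09, 1.28], [-1.99, 2.15], [-1.42, 1.44], [-3.14, 3.14]. Speed limits (rad/s): [2.79, 2.79, 3.14, 3.14, 3.14, 3.14].

## Interface

Orientations are given as a unit quaternion [x, y, z, w].
In Python, from workcell import readout, camera, bot gives the robot as it stands. The module is installed in compiled form; this text tells all that it offers.
- The arm moves only by the tool jog_arm, never from a script. Its argument "motion" is a list of rows, each an object of numbers: "x", "y", "z": the shift along the tool's x, y, z in mm; "spin": the turn about the tool's z in degrees; "fingers": the closure, from -1 (fully open) to 1 (shut). A call has 1 to 8 rows; each row is the pose to reach, as a shift and turn from the pose commanded when the call began, along the tool's axes at that moment; what a row does not reach only later rows make up. A row lasts 1/8 s, in which the tool goes at most 62.5 mm and 10.7 degrees, less where a joint would pass 70% of its speed; a pose out of reach is approached as far as the arm can. A call with a gripper value outside its range is refused whole. The fingers move at their own pace and stop on an object; the grip force is fixed at half the most. Time passes only in rows, so rows that repeat a pose let the fingers close. It gives the time, the measured TCP pose, the force, the opening and the grip force at its end, in the units of the state.
- readout.get_obs(): the state, without advancing time (a new reading comes with each control period).
- camera(name): name is "scene" or "top" or "wrist"; returns a dict with "pixels" (480x640x3 uint8, red, green, blue), "K" (3x3 intrinsics, pixels), "dist" ([k1, k2, p1, p2, k3] as OpenCV has them; the pictures are not rectified), "rvec" (rotation vector, rad) and "tvec" (3), from world to camera coordinates, as OpenCV has them. Camera axes: x right, y down, z forward; pixel columns grow to the right and rows downward; lengths in m; the calibration is good to about 2 mm. A picture is of the moment at which its call begins. There is no depth.
- bot.job_done(): hands the job in; it is judged then, once.
The state is a dict: "clock": time; "joint_pos": joint angles; "joint_vel": joint speeds; "tau": joint torques, N m; "eef_pos": TCP position; "tool_rot": TCP orientation; "ft_force": force on the tool from outside, world axes, zero at the start; "ft_torque": the same for the moment, N m; "grip_width": finger opening in m; "grasp_force": force on a finger pad.
Only numpy, scipy, OpenCV 4.12 (cv2) and the standard library are available. Lean on these libraries where they do the work, as an engineer would, in place of code of your own. Each camera call takes 0.05 s, during which the arm holds its last target. There are 200 camera calls.

## Task

Open the crankshaft truing stand so that the crankshaft can be set between its centres: with the fingertips, press the lock button on top of the tailstock fully down and keep it down while you push the tailstock along the bed, away from the headstock, until it rests against the end stop; then let the button spring back up so that the tailstock is locked there, and move clear. Move it by the button alone: do not grip or shove the tailstock's casting, and do not shift the crankshaft, piston, spray can or dial gauge standing around it.

Things in the scene. Friction and masses are not known exactly. Their poses are not given: they have to be found in the camera images.
- stand: Crankshaft truing stand bolted to the bench: a dark iron bed 460 mm long with two bright ground ways and a slot between them. Origin on the bench under the middle of the bed; x across the bed (bed 94 mm wide, feet 120 mm), y along the bed: the fixed headstock is at the +y end, the end stop at the -y end, and the tailstock slides along -y between them. Way tops at z = 50 mm.
- headstock: Fixed grey casting near the bed's +y end, the same shape as the tailstock but without a button; top 165 mm above the bench. Origin on the way tops (50 mm above the bench) under its column. A ground steel centre points to -y.
- tail_casting: Grey casting of the sliding tailstock; it moves with it. Origin on the way tops (50 mm above the bench) under its column; axes as the stand's. Foot 96 x 90 x 22 mm (x, y, z), column 56 x 46 mm up to z = 115 mm, round quill boss (42 mm diameter) through it along y at z = 85 mm, ground centre pointing to +y with its point at y = +63 mm, quill nut to y = -47 mm. Not to be gripped or shoved.
- button_top (a point): Centre of the flat top of the lock button: a round black button with tapered sides, 38 mm in diameter at its foot, with a flat rubber face 31 mm across, on top of the tailstock's column; rides with the tailstock. At rest it is 175.5 mm above the bench and 10.5 mm above the column's top. z up, y along the bed away from the end stop.
- lock_button (a joint): How far the lock button is pressed down, in m: 0 at rest (up, locked), 0.008 at the bottom. A spring pushes it up: 3 N at rest, 5 N at the bottom, then it is solid. At rest its pawl stands between the teeth of a rack inside the bed's slot (8 mm apart) and locks the tailstock both ways, with less than 1 mm of play; pressed 6 mm or more it slides freely. If the button is let up on the way, the pawl drops into the next gap.
- tailstock (a joint): Position of the tailstock along the bed, in m; grows as it moves away from the headstock (along the stand's -y). 0 to 0.138; at 0.138 its foot rests against the end stop. With the button down it slides with about 2 N of drag; the tailstock weighs about 1 kg.
- stop_face (a point): Middle of the end stop's inner face, 65 mm above the bench: an iron bar across the bed, 96 mm wide and 30 mm high, at the bed's -y end. The tailstock's foot (its outer face 45 mm from the column's axis) rests against it when fully open.
- crank_cradle: Crankshaft with two 150 mm flywheels lying in a wooden cradle, 200 mm long, 158 mm high. Origin under its middle, on the bench. Bystander.
- piston: Aluminium piston, 70 mm in diameter, 62 mm high, standing crown up. Origin under its middle. Bystander.
- spray_can: Red spray can, 66 mm in diameter, 190 mm high. Origin under its middle. Bystander.
- dial_gauge: Dial gauge on a magnetic foot (58 x 50 x 55 mm) with a post to 160 mm and an arm to -x with a round dial 54 mm across, its axis 70 mm from the post. Origin under the foot. Bystander.

How it is judged:
On the way, in this order (a step that is already met when the one before it is completed fails the run):
1. the lock button is held down (pressed 5 mm or more) while the tailstock is still short of its end stop (value of joint lock_button above 0.005 m and value of joint tailstock below 0.125 m), for 0.2 s.
2. the tailstock is within 3 mm of its end stop with the button still down (4 mm or more) (value of joint tailstock above 0.135 m and value of joint lock_button above 0.004 m), for 0.1 s.
At the end, for the whole second after the job is handed in: The tailstock stands still against its end stop (within 3 mm) and the lock button is fully up again (within 1 mm), so that its pawl locks the tailstock there (value of joint tailstock above 0.135 m and value of joint lock_button below 0.001 m and velocity of joint tailstock between -0.005 and 0.005 m/s); the robot touches nothing.
It fails at once if the tailstock's casting is gripped or shoved (more than 12 N from the fingers or arm) (contact force between any of the fingers, the arm and tail_casting above 12 N).
It fails at once if a bystander (crankshaft, piston, spray can or dial gauge) is shifted more than 15 mm or lifted (distance of any of crank_cradle, piston, spray_can, dial_gauge from where it was at the start of the episode above 0.015 m).
It also fails if it takes over 35 s, if anything falls off the work surface, if the arm or the gripper's body presses on something with over 40 N, if the wrist force passes 120 N, or if a joint passes its speed limit or range.

## Working session

There is one attempt and no reset: what is moved stays moved. The work goes in short steps, Python scripts to look and compute and a tool call to move; the robot and the scene stay as the last step left them, time stands still between calls to the robot, and variables do not carry over. Pictures are saved under pics/ and viewed, at most 10 in all, crops included, and the job is handed in when it is done.

Besides the shell and the picture viewer there is one more tool, called after ">>>" by a JSON object that holds its "api" and its "payload", one argument or row to a line. jog_arm: Moves the arm, as the interface text tells. Its arguments: {"type":"object","properties":{"motion":{"type":"array"}},"required":["motion"]}

```bash
mkdir -p pics; python3 - <<'E'
from workcell import readout,camera,bot
import cv2,pickle
o=readout.get_obs(); print({k:o[k] for k in('clock','eef_pos','tool_rot','grip_width')},bot.tcp_to_grasp)
for n in('top','scene'):
    c=camera(n); pickle.dump(c,open(n+'.pkl','wb')); cv2.imwrite(f'pics/{n}0.png',c['pixels'][:,:,::-1])
E
```

```text
{'clock': 0.0, 'eef_pos': array([0.18095252, 0.46542336, 0.2304088 ]), 'tool_rot': array([ 1.84325310e-01,  9.82864726e-01, -1.03620677e-03, -1.90209661e-04]), 'grip_width': 0.08528127257940701} 0.0187
```

View pics/top0.png

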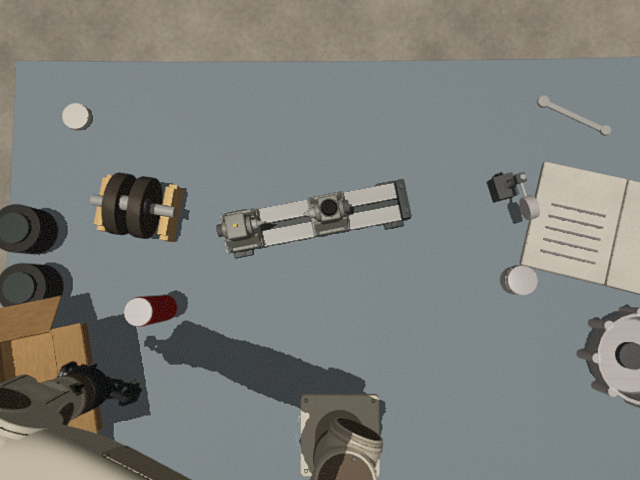

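View pics/scene0.png

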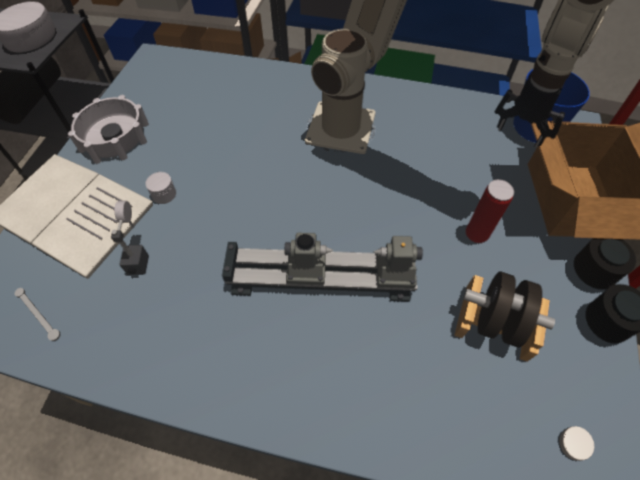

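The top view shows the black button near (329,207), the headstock near (240,228) and the end stop near (402,202). The scene view shows the button near (305,241). Next I'll measure the button and the bed direction.

```bash
cat >h.py <<'E'
import cv2,numpy as np,pickle
def ray(c,p):
    R=cv2.Rodrigues(np.array(c['rvec'],float))[0];t=np.array(c['tvec'],float).ravel()
    u=cv2.undistortPoints(np.array([[p]],float),np.array(c['K']),np.array(c['dist']))[0,0]
    return -R.T@t, R.T@np.array([u[0],u[1],1])
def plane(c,p,z):
    o,d=ray(c,p); return o+d*(z-o[2])/d[2]
def tri(a,p,b,q):
    o1,d1=ray(a,p);o2,d2=ray(b,q)
    s=np.linalg.lstsq(np.c_[d1,-d2],o2-o1,rcond=None)[0]
    x,y=o1+s[0]*d1,o2+s[1]*d2
    return (x+y)/2,np.linalg.norm(x-y)
def blobs(m,x0,y0,x1,y1,amin):
    k=np.zeros_like(m);k[y0:y1,x0:x1]=m[y0:y1,x0:x1]
    n,_,s,ce=cv2.connectedComponentsWithStats(k)
    return [(ce[i].round(1),s[i]) for i in range(1,n) if s[i][4]>=amin]
E
python3 - <<'E'
from h import *
T=pickle.load(open('top.pkl','rb'));S=pickle.load(open('scene.pkl','rb'))
g=lambda c:cv2.cvtColor(c['pixels'],cv2.COLOR_RGB2GRAY)
bt=blobs((g(T)<35).astype('uint8'),315,192,345,222,20);bs=blobs((g(S)<35).astype('uint8'),288,228,322,256,20)
print(bt,bs)
m=(g(T)>140).astype('uint8');print('ways',blobs(m,200,170,420,260,80))
cs=[c for c in cv2.findContours(m[170:260,200:420],cv2.RETR_EXTERNAL,cv2.CHAIN_APPROX_NONE)[0] if cv2.contourArea(c)>80]
for c in cs:
    P=cv2.boxPoints(cv2.minAreaRect(c))+[200,170]; print([plane(T,p,.05)[:2].round(3).tolist() for p in P])
b=bt[0][0]
print(plane(T,b,.1755))
if bs: print(plane(S,bs[0][0],.1755),tri(T,b,S,bs[0][0]))
for n,c,p in(('T',T,(329,207)),('S',S,(305,241))):
    x,y=p; cv2.imwrite(f'pics/c{n}.png',cv2.resize(c['pixels'][y-60:y+60,x-120:x+120,::-1],(800,400),interpolation=cv2.INTER_CUBIC))
E
```

```text
[(array([329.3, 207. ]), array([322, 200,  15,  16,  99], dtype=int32))] [(array([304.8, 242. ]), array([298, 236,  15,  13, 151], dtype=int32))]
ways [(array([370.2, 194.4]), array([344, 183,  52,  23, 726], dtype=int32)), (array([285.2, 211.3]), array([257, 200,  62,  25, 770], dtype=int32)), (array([374.3, 216.7]), array([349, 205,  52,  24, 756], dtype=int32)), (array([235.1, 225.8]), array([226, 214,  20,  24, 346], dtype=int32)), (array([288.2, 233.3]), array([263, 222,  52,  24, 744], dtype=int32))]
[[0.499, 0.189], [0.523, 0.065], [0.486, 0.058], [0.462, 0.182]]
[[0.533, 0.284], [0.541, 0.242], [0.489, 0.231], [0.481, 0.272]]
[[0.54, -0.021], [0.564, -0.145], [0.527, -0.152], [0.503, -0.028]]
[[0.556, 0.209], [0.581, 0.056], [0.54, 0.05], [0.515, 0.202]]
[[0.595, -0.012], [0.619, -0.135], [0.582, -0.141], [0.558, -0.018]]
[0.53872378 0.02528289 0.1755    ]
[0.54676443 0.030669   0.1755    ] (array([0.54011576, 0.02677738, 0.16367083]), np.float64(0.0034271814636665575))
```

View pics/cT.png

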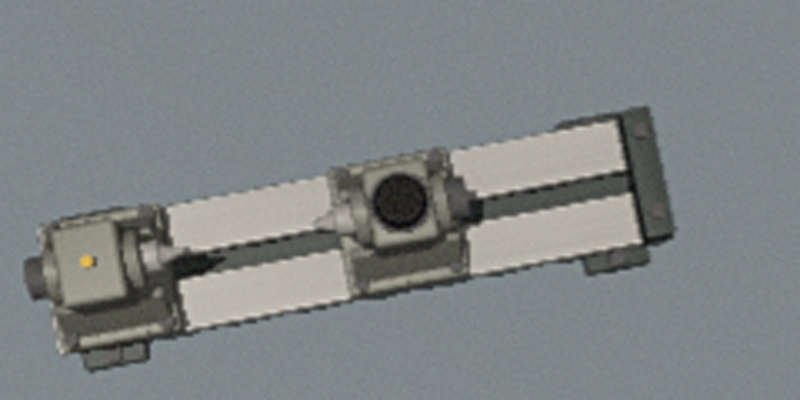

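The bed runs at about 11° to world y. The button is near (0.540, 0.0255), and there is about 0.13 m of travel to the stop, which agrees with the given sizes. I'll raise the tool, shut the fingers and go above the button.

>>> {"api": "jog_arm", "payload": {
  "motion": [
    {"z":-60,"fingers":1},
    {"x":-60,"y":-34,"z":-70,"spin":-10,"fingers":1},
    {"x":-115,"y":-65,"z":-70,"spin":-20,"fingers":1},
    {"x":-170,"y":-96,"z":-70,"spin":-32,"fingers":1},
    {"x":-224,"y":-127,"z":-70,"spin":-32,"fingers":1},
    {"x":-278,"y":-158,"z":-70,"spin":-32,"fingers":1},
    {"x":-332,"y":-188,"z":-70,"spin":-32,"fingers":1},
    {"x":-386,"y":-219,"z":-70,"spin":-32,"fingers":1}
  ]
}}

```text
validation failed for argument at $.mo...
```

>>> {"api": "jog_arm", "payload": {
  "motion": [
    {"x":0,"y":0,"z":-60,"spin":0,"fingers":1},
    {"x":-60,"y":-34,"z":-70,"spin":-10,"fingers":1},
    {"x":-115,"y":-65,"z":-70,"spin":-20,"fingers":1},
    {"x":-170,"y":-96,"z":-70,"spin":-32,"fingers":1},
    {"x":-224,"y":-127,"z":-70,"spin":-32,"fingers":1},
    {"x":-278,"y":-158,"z":-70,"spin":-32,"fingers":1},
    {"x":-332,"y":-188,"z":-70,"spin":-32,"fingers":1},
    {"x":-386,"y":-219,"z":-70,"spin":-32,"fingers":1}
  ]
}}

```text
clock: 1.1
eef_pos: [0.446, 0.1405, 0.3011]
tool_rot: [-0.094, 0.996, 0.0, -0.0]
ft_force: [0.4, 0.5, 0.6]
grip_width: -0.0002
grasp_force: 0.0
```

>>> {"api": "jog_arm", "payload": {
  "motion": [
    {"x":-28,"y":-50,"z":0,"spin":0,"fingers":1},
    {"x":-55,"y":-100,"z":0,"spin":0,"fingers":1},
    {"x":-59,"y":-109,"z":30,"spin":0,"fingers":1},
    {"x":-59,"y":-109,"z":50,"spin":0,"fingers":1},
    {"x":-59,"y":-109,"z":50,"spin":0,"fingers":1}
  ]
}}

```text
clock: 1.72
eef_pos: [0.5221, 0.0457, 0.2491]
tool_rot: [-0.093, 0.996, 0.0, -0.003]
ft_force: [0.2, 0.4, -0.1]
grip_width: -0.0002
grasp_force: 0.0
```

```bash
python3 - <<'E'
from workcell import readout,camera
from h import *
o=readout.get_obs(); print(o['clock'],o['eef_pos'],o['tool_rot'],o['ft_force'])
for n in('wrist','top','scene'):
    c=camera(n); pickle.dump(c,open(n+'1.pkl','wb')); cv2.imwrite(f'pics/{n}1.png',c['pixels'][:,:,::-1])
W=pickle.load(open('wrist1.pkl','rb'));p=o['eef_pos']
print(cv2.projectPoints(np.array([p,[.540,.0255,.1755]]),np.array(W['rvec']),np.array(W['tvec']),np.array(W['K']),np.array(W['dist']))[0].round(1).tolist())
E
```

```text
1.725 [0.52208873 0.0456554  0.2490754 ] [-9.33478916e-02  9.95629990e-01  1.71081538e-05 -2.66345468e-03] [ 0.24094716  0.4350724  -0.05905534]
[[[320.3, 306.2]], [[286.1, 271.6]]]
```

View pics/wrist1.png

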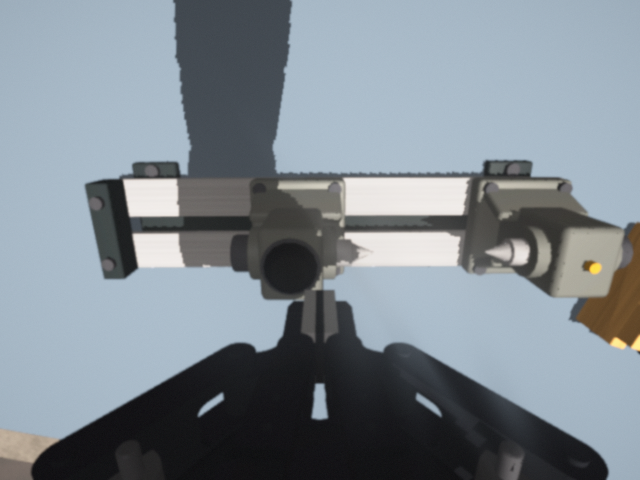

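The wrist view shows the button face at about (291,268), close to the predicted (286,272), and the bed lies level in the picture, so the spin is right. I'll take the point from this close view.

```bash
python3 - <<'E'
from h import *
W=pickle.load(open('wrist1.pkl','rb'));T=pickle.load(open('top.pkl','rb'));S=pickle.load(open('scene.pkl','rb'))
g=cv2.cvtColor(W['pixels'],cv2.COLOR_RGB2GRAY)
for th in(25,35):print(th,blobs((g<th).astype('uint8'),250,235,332,300,100))
b=(291,267.5);P=plane(W,b,.1755);print(P,tri(W,b,T,(329.3,207)),tri(W,b,S,(304.8,241.5)))
sf=[plane(W,p,.05) for p in((124,179),(136,268))];print('wayends',sf)
e=np.array([.52209,.04566]);tx=np.array([-.983,-.186]);ty=np.array([-.186,.983]);d=P[:2]-e
print('shift',d@tx,d@ty,'end dist',[(s[:2]-P[:2])@-ty for s in sf])
E
```

```text
25 []
35 [(array([288.5, 266.7]), array([ 264,  243,   51,   50, 1879], dtype=int32))]
[0.53636719 0.02831289 0.1755    ] (array([0.53998202, 0.02669061, 0.16700808]), np.float64(0.0030654517124216285)) (array([0.54016255, 0.02842845, 0.16639267]), np.float64(0.00043093564357420285))
wayends [array([ 0.52658947, -0.15214953,  0.05      ]), array([ 0.62120094, -0.13763263,  0.05      ])]
shift -0.010807910719999083 -0.01970777062167526 end dist [np.float64(0.17557590077641555), np.float64(0.1789035158362928)]
```

>>> {"api": "jog_arm", "payload": {
  "motion": [
    {"x":-13,"y":-21,"z":20,"spin":0,"fingers":1},
    {"x":-13,"y":-21,"z":50,"spin":0,"fingers":1},
    {"x":-13,"y":-21,"z":65,"spin":0,"fingers":1},
    {"x":-13,"y":-21,"z":65,"spin":0,"fingers":1}
  ]
}}

```text
clock: 2.38
eef_pos: [0.5396, 0.0283, 0.186]
tool_rot: [-0.094, 0.996, 0.0, -0.001]
ft_force: [0.1, 0.1, -0.2]
grip_width: -0.0
grasp_force: 0.0
```

```bash
python3 - <<'E'
from workcell import readout,camera
from h import *
o=readout.get_obs(); print(o['clock'],o['eef_pos'],o['tool_rot'],o['ft_force'])
c=camera('wrist'); cv2.imwrite('pics/w2.png',c['pixels'][:,:,::-1])
c=camera('scene'); cv2.imwrite('pics/s2.png',cv2.resize(c['pixels'][170:310,200:440,::-1],(800,467)))
E
```

```text
2.375 [0.53959015 0.02828974 0.18600266] [-9.40526284e-02  9.95566948e-01  2.44037110e-05 -7.45035969e-04] [ 0.14966043  0.05609475 -0.22548444]
```

View pics/w2.png

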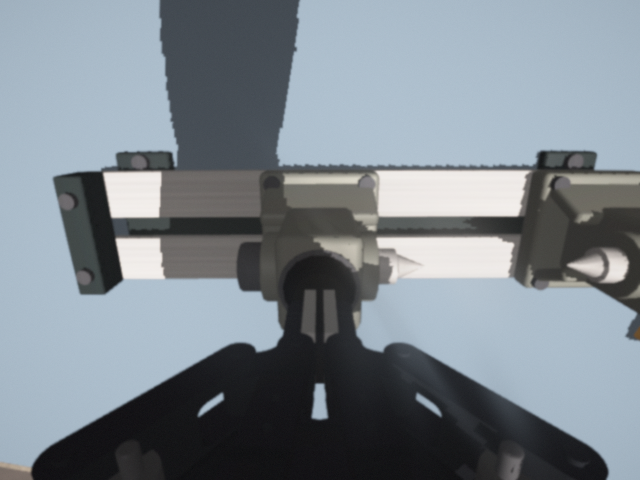

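View pics/s2.png

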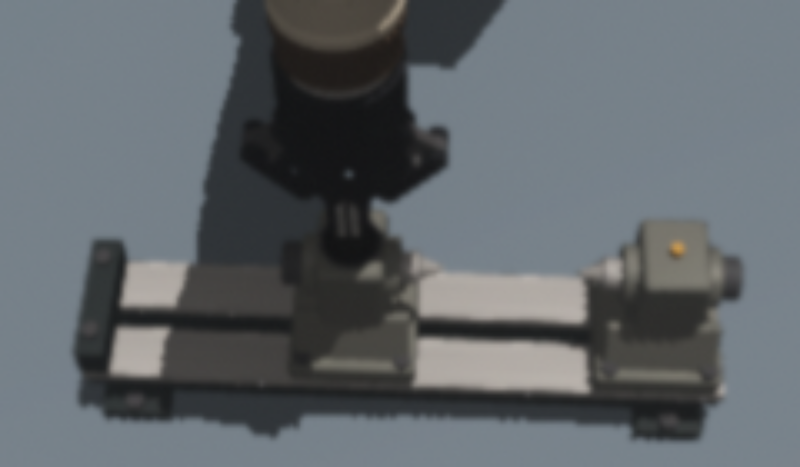

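Both views show the shut fingertips centred over the black button, at wrist pixel (320,290). Now press down.

>>> {"api": "jog_arm", "payload": {
  "motion": [
    {"x":0,"y":0,"z":8,"spin":0,"fingers":1},
    {"x":0,"y":0,"z":14,"spin":0,"fingers":1},
    {"x":0,"y":0,"z":19,"spin":0,"fingers":1},
    {"x":0,"y":0,"z":19,"spin":0,"fingers":1}
  ]
}}

```text
clock: 2.98
eef_pos: [0.5408, 0.0281, 0.1679]
tool_rot: [-0.094, 0.996, 0.0, 0.001]
ft_force: [0.1, 0.1, 4.3]
grip_width: -0.0001
grasp_force: 2.1
```

>>> {"api": "jog_arm", "payload": {
  "motion": [
    {"x":0,"y":0,"z":2,"spin":0,"fingers":1},
    {"x":0,"y":0,"z":2,"spin":0,"fingers":1}
  ]
}}

```text
clock: 3.22
eef_pos: [0.5409, 0.0281, 0.1675]
tool_rot: [-0.094, 0.996, 0.0, 0.002]
ft_force: [-2.9, 0.4, 12.0]
grip_width: -0.0
grasp_force: 6.0
```

The button is solid at the bottom with 12 N on it. Now slide.

>>> {"api": "jog_arm", "payload": {
  "motion": [
    {"x":0,"y":-2,"z":1,"spin":0,"fingers":1},
    {"x":0,"y":-5,"z":1,"spin":0,"fingers":1},
    {"x":0,"y":-10,"z":1,"spin":0,"fingers":1},
    {"x":0,"y":-15,"z":1,"spin":0,"fingers":1},
    {"x":0,"y":-20,"z":1,"spin":0,"fingers":1},
    {"x":0,"y":-25,"z":1,"spin":0,"fingers":1},
    {"x":0,"y":-30,"z":1,"spin":0,"fingers":1},
    {"x":0,"y":-30,"z":1,"spin":0,"fingers":1}
  ]
}}

```text
clock: 4.22
eef_pos: [0.5468, -0.0021, 0.1674]
tool_rot: [-0.093, 0.996, -0.001, 0.002]
ft_force: [-4.0, -1.6, 15.8]
grip_width: -0.0003
grasp_force: 8.0
```

```bash
python3 - <<'E'
from workcell import readout,camera
from h import *
o=readout.get_obs(); print(o['clock'],o['eef_pos'],o['tool_rot'],o['ft_force'])
c=camera('wrist'); cv2.imwrite('pics/w3.png',c['pixels'][:,:,::-1])
E
```

```text
4.225 [ 0.54679166 -0.0020781   0.16741017] [-9.34134315e-02  9.95624889e-01 -5.75619452e-04  2.16352265e-03] [-4.01454459 -1.63952915 15.76058933]
```

View pics/w3.png

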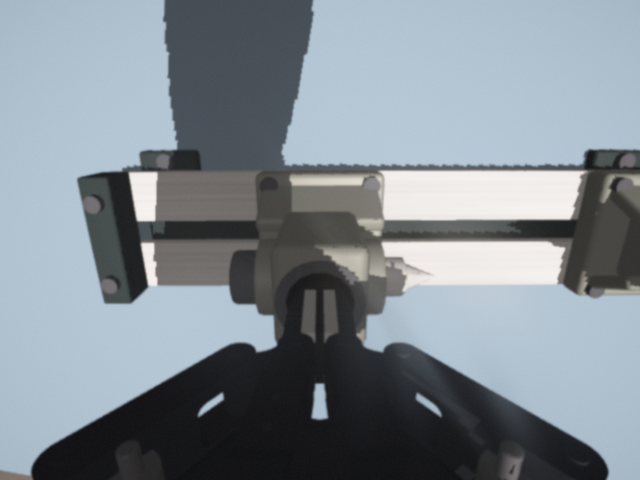

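The wrist view shows the tailstock moved with the fingers: the button is still at (320,290) and the end stop has come nearer. I'll keep pushing.

>>> {"api": "jog_arm", "payload": {
  "motion": [
    {"x":0,"y":-6,"z":0,"spin":0,"fingers":1},
    {"x":0,"y":-15,"z":0,"spin":0,"fingers":1},
    {"x":1,"y":-25,"z":0,"spin":0,"fingers":1},
    {"x":1,"y":-35,"z":0,"spin":0,"fingers":1},
    {"x":1,"y":-45,"z":0,"spin":0,"fingers":1},
    {"x":1,"y":-55,"z":0,"spin":0,"fingers":1},
    {"x":1,"y":-65,"z":0,"spin":0,"fingers":1},
    {"x":1,"y":-70,"z":0,"spin":0,"fingers":1}
  ]
}}

```text
clock: 5.28
eef_pos: [0.56, -0.0708, 0.1675]
tool_rot: [-0.094, 0.996, -0.0, 0.003]
ft_force: [-0.2, 2.4, 12.5]
grip_width: 0.0
grasp_force: 6.8
```

>>> {"api": "jog_arm", "payload": {
  "motion": [
    {"x":0,"y":-4,"z":0,"spin":0,"fingers":1},
    {"x":0,"y":-8,"z":0,"spin":0,"fingers":1},
    {"x":0,"y":-12,"z":0,"spin":0,"fingers":1},
    {"x":0,"y":-16,"z":0,"spin":0,"fingers":1},
    {"x":0,"y":-20,"z":0,"spin":0,"fingers":1},
    {"x":0,"y":-24,"z":0,"spin":0,"fingers":1},
    {"x":0,"y":-26,"z":0,"spin":0,"fingers":1},
    {"x":0,"y":-26,"z":0,"spin":0,"fingers":1}
  ]
}}

```text
clock: 6.28
eef_pos: [0.5649, -0.0963, 0.1675]
tool_rot: [-0.094, 0.996, -0.001, 0.003]
ft_force: [0.3, 0.3, 12.6]
grip_width: -0.0
grasp_force: 6.5
```

>>> {"api": "jog_arm", "payload": {
  "motion": [
    {"x":0,"y":-2,"z":0,"spin":0,"fingers":1},
    {"x":0,"y":-4,"z":0,"spin":0,"fingers":1},
    {"x":0,"y":-5,"z":0,"spin":0,"fingers":1},
    {"x":0,"y":-5,"z":0,"spin":0,"fingers":1}
  ]
}}

```text
clock: 6.78
eef_pos: [0.5653, -0.0981, 0.1674]
tool_rot: [-0.095, 0.995, 0.002, 0.003]
ft_force: [-0.9, 8.6, 15.8]
grip_width: 0.0002
grasp_force: 7.4
```

```bash
python3 - <<'E'
from workcell import readout,camera
from h import *
o=readout.get_obs(); print(o['clock'],o['eef_pos'],o['tool_rot'],o['ft_force'])
c=camera('wrist'); cv2.imwrite('pics/w4.png',c['pixels'][:,:,::-1])
E
```

```text
6.775 [ 0.5652803  -0.09812523  0.16742863] [-0.0947278   0.99549567  0.00235882  0.00307533] [-0.85955589  8.55594223 15.76794142]
```

View pics/w4.png

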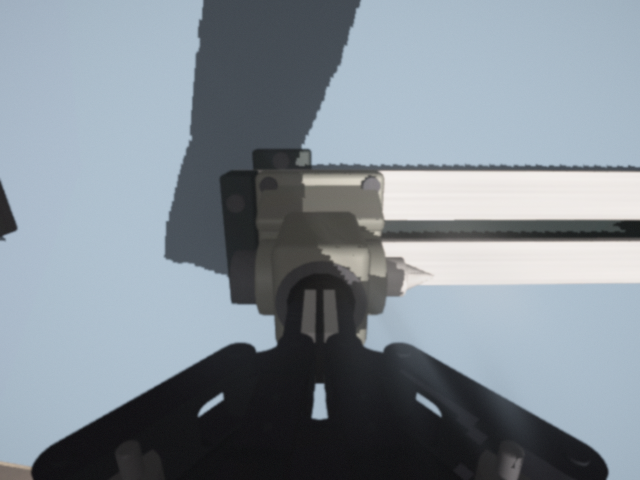

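The wrist view shows the tailstock's foot against the end stop at x≈255, with 8.6 N pushing back. Now lift straight up and move clear.

>>> {"api": "jog_arm", "payload": {
  "motion": [
    {"x":0,"y":0,"z":-4,"spin":0,"fingers":1},
    {"x":0,"y":0,"z":-9,"spin":0,"fingers":1},
    {"x":0,"y":0,"z":-16,"spin":0,"fingers":1},
    {"x":0,"y":0,"z":-40,"spin":0,"fingers":1},
    {"x":0,"y":0,"z":-80,"spin":0,"fingers":1},
    {"x":40,"y":0,"z":-100,"spin":0,"fingers":1},
    {"x":60,"y":0,"z":-100,"spin":0,"fingers":1},
    {"x":60,"y":0,"z":-100,"spin":0,"fingers":1}
  ]
}}

```text
clock: 7.82
eef_pos: [0.5031, -0.113, 0.2644]
tool_rot: [-0.093, 0.996, -0.0, -0.001]
ft_force: [0.2, 0.8, -0.1]
grip_width: -0.0001
grasp_force: 0.0
```

```bash
python3 - <<'E'
from workcell import readout,camera
from h import *
o=readout.get_obs(); print(o['clock'],o['eef_pos'],o['ft_force'])
c=camera('wrist'); cv2.imwrite('pics/w5.png',c['pixels'][:,:,::-1])
E
```

```text
7.825 [ 0.503137   -0.11296352  0.26438807] [ 0.15389418  0.77183507 -0.06584904]
```

View pics/w5.png

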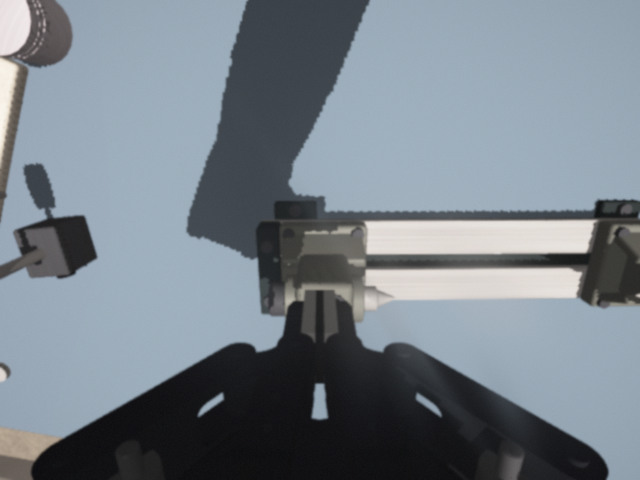

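The tailstock's foot is still against the stop, with the bolts at x≈285–360 and the stop bar at x≈268. The fingers hide the button, so I'll look from the same relative pose as the earlier wrist picture to check that it is up.

>>> {"api": "jog_arm", "payload": {
  "motion": [
    {"x":-24,"y":24,"z":5,"spin":0,"fingers":1},
    {"x":-49,"y":24,"z":15,"spin":0,"fingers":1},
    {"x":-49,"y":24,"z":15,"spin":0,"fingers":1},
    {"x":-49,"y":24,"z":15,"spin":0,"fingers":1}
  ]
}}

```text
clock: 8.38
eef_pos: [0.548, -0.0795, 0.2486]
tool_rot: [-0.094, 0.996, 0.0, -0.001]
ft_force: [-0.7, 0.1, -0.5]
grip_width: 0.0001
grasp_force: 0.0
```

```bash
python3 - <<'E'
from workcell import readout,camera
from h import *
o=readout.get_obs(); print(o['clock'],o['eef_pos'],o['ft_force'])
c=camera('wrist'); a=pickle.load(open('wrist1.pkl','rb'))
G=[cv2.cvtColor(k['pixels'],cv2.COLOR_RGB2GRAY) for k in(a,c)]
for g in G: print(blobs((g<35).astype('uint8'),240,225,345,300,300))
cv2.imwrite('pics/cmp.png',cv2.resize(np.hstack([k['pixels'][160:310,220:370] for k in(a,c)])[:,:,::-1],(800,400),interpolation=cv2.INTER_CUBIC))
E
```

```text
8.375 [ 0.54799122 -0.07952455  0.24856492] [-0.71814649  0.06980798 -0.47609785]
[(array([288.5, 266.7]), array([ 264,  243,   51,   50, 1879], dtype=int32))]
[(array([288.9, 264.8]), array([ 263,  240,   53,   51, 2076], dtype=int32))]
```

View pics/cmp.png

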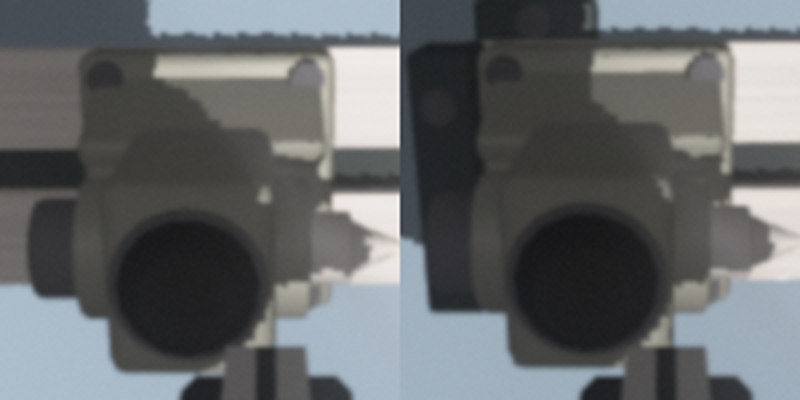

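Left is before and right is now. The button has the same size and offset on the column as at rest, so it is up, and the foot sits against the stop bar. I'll hand the job in.

```bash
python3 -c "
from workcell import bot
print(bot.job_done())"
```

```text
the job is handed in; nothing more can be done
None
```

The job is handed in: the tailstock went to its end stop by the button alone, the button looks fully up again in the last wrist picture, and the arm is clear; the hand-in returned no verdict.

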